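# Let down the seed dry-box lid

### The job

Close the seed dry box on the shop counter without letting its lid bang. With the fingers tip the lid forward off its open rest, catch it from below on a finger as it falls while it is still well open, and let it down on that finger all the way until it rests on the seal, with no drop at the end. Only touch the lid, never pinch it, leave the jars, bottles and other things where they are, and take the hand away when the box is shut.

Things in the scene. Friction and masses are not known exactly. Their poses are not given: they have to be found in the camera images.
- drybox: the dry box, fixed to the counter: a white open-topped plastic box 140 mm deep (x), 280 mm wide (y), 130 mm high, walls 6 mm, with a round hygrometer on its front and a row of seed packets inside. Origin at the centre of its underside; its x axis points from the front (the side nearer the robot) to the hinge side, z up. It stands at a different place and yaw (up to 0.3 rad) each time.
- drylid (a joint): lid angle, rad: 0 shut on the rim, 1.57 upright; it starts open at 1.57 to 1.68, stop at 1.76. The hinge drags, so from about 1.7 to 1.3 the lid stays where it is put; pushed forward below 1.2 it falls on its own. A weak damper slows the fall: from 1.2 it takes 3 to 4.5 s, yet it would land at 0.55 to 0.75 rad/s, a bang.
- lid_hinge (a point): centre of the hinge line, on the rear top edge of the box: 70 mm behind (+x of) the box's centre and 130 mm above the counter. The hinge line runs along the box's y axis.
- lid_lip (a point): middle of the lid's free (front) edge, on its underside: 170 mm from the hinge line; moves with the lid. The lid is as wide as the box (280 mm) and when shut its front lip overhangs the box's front wall by 30 mm over the whole width, with 130 mm of free height under it, so that a finger can stay under the lip until the lid is down.
- lid_frame: the lid's green frame, a flat board 170 x 280 x 7 mm with a clear window: the underside of the lid, which faces the robot when the lid is open. Origin on the hinge line; turns with the lid; shut, it lies to -x of its origin. The whole lid weighs 0.45 to 0.56 kg: 2 to 3 N at its front edge when level.
- lid_skin: the lid's top face, a 4 mm black-edged clear cover on the frame, 4 mm in from its edges (the lid is 11 mm thick in all): it faces away from the robot when the lid is open. Origin on the hinge line; turns with the lid.
- seed_jar_a: loose amber jar with a yellow cap, 42 mm across, 85 mm high, standing inside the box; origin at the centre of its underside. To be left alone.
- seed_jar_b: loose clear jar with a green cap, 42 mm across, 85 mm high, standing inside the box; origin at the centre of its underside. To be left alone.
- white_bottle: loose white bottle with an orange cap, 68 mm across, 205 mm high, on the counter at the box's left (+y) side; origin at the centre of its underside. To be left alone.
- blue_bottle: loose blue bottle with a yellow cap, 62 mm across, 185 mm high, on the counter at the box's right (-y) side; origin at the centre of its underside. To be left alone.
- tub: loose white tub, 76 mm across, 100 mm high, on the counter, to the right of the box and a little behind the blue bottle; origin at the centre of its underside. To be left alone.
- tape_roll: loose roll of white tape lying flat, 96 mm across, 45 mm high, in front of and to the left of the box; origin at the centre of its underside. To be left alone.
- seed_scoop: loose aluminium seed scoop, about 200 mm long, 70 mm wide, 40 mm high, lying in front of and to the right of the box; origin under its bowl, x towards its mouth. To be left alone.

How it is judged:
By the outcome, as a careful person would: the job done as asked, in the order asked, and still so for the second after the job is handed in, with the robot touching nothing.
It also fails if it takes over 51 s, if anything falls off the work surface, if the arm or the gripper's body presses on something with over 40 N, if the wrist force passes 120 N, or if a joint passes its speed limit or range.

### The arm

A 6-joint arm with a two-finger parallel gripper is mounted at the origin on the work surface. World frame = base frame: x ahead of the robot, y to its left, z up, the work surface at z = 0. Lengths are in m, angles in rad, forces in N, time in s.
With the tool pointing down it reaches from about 0.425 to 0.95 m from the base axis. Payload 3.5 kg.
Tool frame: the origin (TCP) lies at the very end of the fingers, on their centre line; the grasp point (between the pads) lies 19 mm behind it (ctrl.grip_point_offset is the distance from the TCP to the grasp point, in m); z points along the fingers, y is the line along which they close (so a half turn about z gives the same grasp; the last joint's range is limited). The gripper opens to 85 mm and grips with 20 to 120 N. Pads are 22 mm wide; open, the fingers measure 114 mm over their backs; the gripper's body (76 mm by 85 mm) begins 54 mm behind the grasp point. The pads swing forward as they close: fully open they stand 13 mm farther back than shut.
Start: joints at [1.05, 0.286, 1.577, -0, 1.279, -0.15], TCP at [0.245, 0.629, 0.231] pointing down, gripper open.
Joint ranges: [-2.77, 2.77], [-0.9, 2.22], [0.21, 2.48], [-1.53, 4.67], [0.24, 2.81], [-2.84, 2.84]. Speed limits (rad/s): [2.79, 2.79, 3.14, 3.14, 3.14, 3.14].

### API

Orientations are given as a unit quaternion [x, y, z, w].
In Python, from plant import ctrl gives the robot as it stands. The module is installed in compiled form; this text tells all that it offers.
- The arm moves only by the shell command python3 -m pendant 'ROWS' [OPENING] [FORCE]. ROWS is JSON, a list of rows, each an object of numbers: "dx", "dy", "dz": the shift along the tool's x, y, z in cm; "twist": the turn about the tool's z in degrees. A call has 1 to 10 rows; each row is the pose to reach, as a shift and turn from the pose commanded when the call began, along the tool's axes at that moment; what a row does not reach only later rows make up. A row lasts 1/8 s, in which the tool goes at most 62.5 mm and 10.7 degrees, less where a joint would pass 70% of its speed; a pose out of reach is approached as far as the arm can. A call with a gripper value outside its range is refused whole. OPENING is the opening in per cent of the stroke, from 0 (shut) to 100 (fully open), set as the call begins (- or left out, the last holds). The fingers move at their own pace and stop on an object; FORCE is the grip in N (left out, the last holds). Time passes only in rows, so rows that repeat a pose let the fingers close. It gives the time, the measured TCP pose, the force, the opening and the grip force at its end, in the units of the state.
- ctrl.get_state(): the state, without advancing time (a new reading comes with each control period).
- ctrl.read_camera(name): name is "side" or "top"; returns a dict with "img" (400x640x3 uint8, red, green, blue), "depth" (400x640 float32, m along the optical axis (not along the pixel's ray), 0 where there is no reading), "camera_matrix" (3x3 intrinsics, pixels), "xyz" and "rotation" of the camera in the world. Camera axes: x right, y up, looking along -z (the intrinsics and any distortion apply to the point x, -y, -z); pixel columns grow to the right and rows downward; lengths in m; the calibration is good to about 2 mm. A picture is of the moment at which its call begins.
- ctrl.sign_off(): hands the job in; it is judged then, once.
The state is a dict: "time": time; "qpos": joint angles; "dq": joint speeds; "joint_efforts": joint torques, N m; "eef_pos": TCP position; "tcp_rot": TCP orientation; "contact_force": force on the tool from outside, world axes, zero at the start; "wrist_torque": the same for the moment, N m; "opening": opening from 0.0 (shut) to 1.0 (fully open); "finger_force": force on a finger pad.
Only numpy, scipy, OpenCV 4.12 (cv2) and the standard library are available. Lean on these libraries where they do the work, as an engineer would, in place of code of your own. Each camera call takes 0.05 s, during which the arm holds its last target. There are 200 camera calls.

## Working session

There is one attempt and no reset: what is moved stays moved. The work goes in short steps, Python scripts to look and compute and a shell command to move; the robot and the scene stay as the last step left them, time stands still between calls to the robot, and variables do not carry over. Pictures are saved under pics/ and viewed, at most 10 in all, crops included, and the job is handed in when it is done.

```bash
mkdir -p pics; python3 - <<'E'
from plant import ctrl
import cv2,numpy as np
s=ctrl.get_state();print(s)
for n in("side","top"):
    c=ctrl.read_camera(n);cv2.imwrite(f"pics/{n}0.png",c["img"][:,:,::-1]);np.savez(f"{n}0.npz",**c)
    print(n,c["camera_matrix"],c["xyz"],c["rotation"],[k for k in c])
E
```

```text
{'time': 0.0, 'qpos': array([ 1.04998018e+00,  2.87214563e-01,  1.57817993e+00,  8.97798722e-06,
        1.27859879e+00, -1.50007368e-01]), 'dq': array([-0.00050068,  0.00019177,  0.00090351, -0.00054238,  0.00151326,
        0.00198516]), 'joint_efforts': array([-2.58500349e-04, -4.05972898e+01, -2.92631543e+01, -3.98817321e-06,
        5.79212996e-03, -2.63483422e-06]), 'eef_pos': array([0.24424318, 0.62855575, 0.22991299]), 'tcp_rot': array([ 1.84345148e-01,  9.82860837e-01, -1.13201221e-03, -3.99150782e-04]), 'contact_force': array([ 0.12114672, -0.01650225,  0.41881137]), 'wrist_torque': array([0.00528203, 0.06617112, 0.00924957]), 'finger_force': 0.0, 'opening': 1.0001178801640307}
side [[476.66368929   0.         327.30818405]
 [  0.         476.66368929 199.83094156]
 [  0.           0.           1.        ]] [ 0.59788389 -0.30700755  1.16793546] [0.14415398 0.01567962 0.09268635 0.98508021] ['img', 'depth', 'camera_matrix', 'xyz', 'rotation']
top [[519.02006366   0.         320.90157401]
 [  0.         519.02006366 204.332083  ]
 [  0.           0.           1.        ]] [0.34579277 0.03073304 1.22719521] [-0.0569547   0.05438442  0.71454215 -0.69514604] ['img', 'depth', 'camera_matrix', 'xyz', 'rotation']
```

View pics/side0.png

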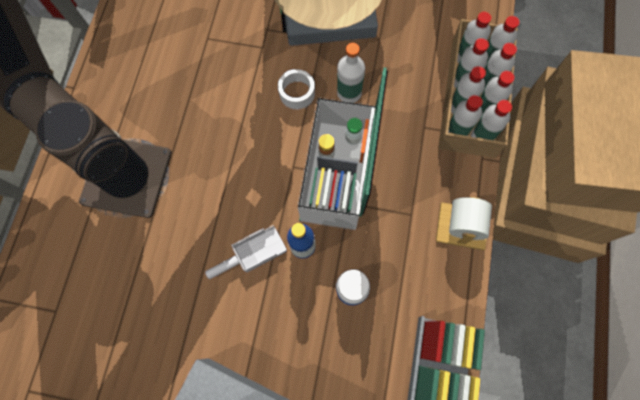

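View pics/top0.png

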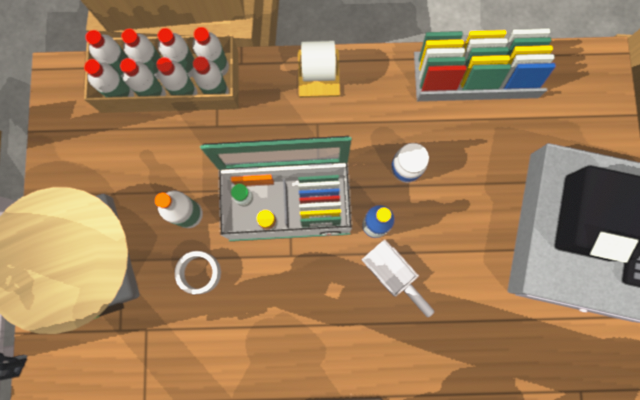

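The side view shows the box (rim corners near (320,100), (375,107), (357,225), (301,218)) with the green lid upright at right of it. In the top view the lid spans columns 203–350 and rows 140–165, and the box rim corners are near (221,168), (349,165), (351,232), (222,237).

```bash
cat >h.py <<'E'
import numpy as np,cv2
from scipy.spatial.transform import Rotation as R
def cloud(c):
    K=c["camera_matrix"];d=c["depth"];v,u=np.mgrid[0:400,0:640]
    p=np.stack([(u-K[0,2])*d/K[0,0],-(v-K[1,2])*d/K[1,1],-d],-1)
    return p@R.from_quat(c["rotation"]).as_matrix().T+c["xyz"]
def green(img):
    h=cv2.cvtColor(img,cv2.COLOR_RGB2HSV);return cv2.inRange(h,(65,60,30),(95,255,255))>0
E
python3 - <<'E'
from h import *
for n in("side","top"):
    c=dict(np.load(n+"0.npz"));P=cloud(c);d=c["depth"]>0
    print(n,"table z",np.median(P[...,2][d]))
    m=d&(P[...,0]>.4)&(P[...,0]<.75)&(P[...,1]>-.25)&(P[...,1]<.35)
    r=(m&(abs(P[...,2]-.128)<.006))
    # rim: box rect
    k,lab,st,ce=cv2.connectedComponentsWithStats(r.astype(np.uint8))
    for i in range(1,k):
        if st[i,4]>15:
            q=P[lab==i];print("rim comp",st[i],cv2.minAreaRect(q[:,:2].astype(np.float32)*1000))
    g=m&green(c["img"])&(P[...,2]>.15)
    k,lab,st,ce=cv2.connectedComponentsWithStats(g.astype(np.uint8))
    for i in range(1,k):
        if st[i,4]>60:
            q=P[lab==i];ctr=np.median(q,0);_,s,V=np.linalg.svd(q-q.mean(0));
            print("green",st[i],ctr.round(3),q.min(0).round(3),q.max(0).round(3),V.round(3).tolist(),(s/np.sqrt(len(q))).round(4))
    for nm,(u,v) in dict(side={"wb":(352,50),"tape":(296,75),"bb":(298,230),"tub":(352,287),"scoop":(262,248)},top={"wb":(163,201),"tape":(180,275),"bb":(384,214),"tub":(412,157),"scoop":(390,268)})[n].items(): print(nm,P[v,u].round(3))
E
```

```text
side table z -0.0013100040510863886
rim comp [338  64  27  17 134] ((528.2982177734375, 331.8282470703125), (33.98013687133789, 65.78395080566406), 89.49888610839844)
rim comp [298  97  77 120 985] ((537.09765625, 111.83487701416016), (140.24851989746094, 282.7955017089844), 1.5771074295043945)
rim comp [288 226  24  21 162] ((490.48431396484375, -96.3297119140625), (51.74641036987305, 43.46578598022461), 21.866500854492188)
green [361  68  26 146 730] [0.613 0.091 0.298] [ 0.606 -0.027  0.15 ] [0.622 0.251 0.305] [[0.028, -0.999, -0.042], [0.023, -0.042, 0.999], [0.999, 0.029, -0.022]] [0.0846 0.0434 0.0024]
wb [0.528 0.344 0.205]
tape [0.38  0.358 0.029]
bb [ 0.49  -0.096  0.185]
tub [ 0.625 -0.182  0.1  ]
scoop [ 0.391 -0.117 -0.001]
top table z 0.0018737417462486583
rim comp [ 218  163  134   73 1192] ((535.2012939453125, 111.68626403808594), (141.51780700683594, 280.5484313964844), 1.5773776769638062)
rim comp [173 191  17  31 115] ((525.67578125, 332.78704833984375), (32.94063186645508, 65.3117904663086), 89.91786193847656)
rim comp [367 207  26  25 199] ((485.892333984375, -91.08354187011719), (51.37910842895508, 48.950931549072266), 43.50612258911133)
green [ 201  137  150   32 1649] [0.609 0.119 0.29 ] [ 0.601 -0.025  0.15 ] [0.62  0.25  0.308] [[-0.027, 1.0, -0.016], [0.019, 0.016, 1.0], [-0.999, -0.027, 0.02]] [0.0877 0.048  0.0024]
green [270 161  35   5  79] [0.608 0.098 0.152] [0.604 0.066 0.15 ] [0.612 0.138 0.157] [[-0.048, 0.999, -0.01], [0.948, 0.043, -0.316], [0.315, 0.024, 0.949]] [0.0207 0.0021 0.0015]
wb [0.524 0.348 0.203]
tape [0.381 0.359 0.031]
bb [ 0.488 -0.095  0.188]
tub [ 0.625 -0.173  0.102]
scoop [ 0.385 -0.125  0.004]
```

```bash
python3 -m pendant '[{"dz":-6},{"dz":-12},{"dz":-18},{"dz":-22},{"dz":-22,"dx":-5,"dy":-2.5,"twist":-5},{"dz":-22,"dx":-10,"dy":-5,"twist":-10},{"dz":-22,"dx":-15.5,"dy":-7.5,"twist":-15},{"dz":-22,"dx":-20.5,"dy":-10,"twist":-20},{"dz":-22,"dx":-26,"dy":-13,"twist":-22.8},{"dz":-22,"dx":-31,"dy":-15.5,"twist":-22.8}]' 0 20; python3 -c "
from h import *
from plant import ctrl
s=ctrl.get_state();print(s['eef_pos'],R.from_quat(s['tcp_rot']).as_matrix().round(3),s['qpos'].round(3))"
```

```text
[0.24426685 0.62860383 0.2300715 ] [[-0.932  0.362 -0.001]
 [ 0.362  0.932 -0.002]
 [ 0.    -0.002 -1.   ]] [ 1.05   0.287  1.578 -0.     1.279 -0.15 ]$[0]: bad value
```

```bash
python3 -m pendant '[{"dx":0,"dy":0,"dz":-6,"twist":0},{"dx":0,"dy":0,"dz":-12,"twist":0},{"dx":0,"dy":0,"dz":-18,"twist":0},{"dx":0,"dy":0,"dz":-22,"twist":0},{"dz":-22,"dx":-5,"dy":-2.5,"twist":-5},{"dz":-22,"dx":-10,"dy":-5,"twist":-10},{"dz":-22,"dx":-15.5,"dy":-7.5,"twist":-15},{"dz":-22,"dx":-20.5,"dy":-10,"twist":-20},{"dz":-22,"dx":-26,"dy":-13,"twist":-22.8},{"dz":-22,"dx":-31,"dy":-15.5,"twist":-22.8}]' 0 20; python3 -c "
from h import *
from plant import ctrl
s=ctrl.get_state();print(s['eef_pos'],R.from_quat(s['tcp_rot']).as_matrix().round(3),s['qpos'].round(3))"
```

```text
time: 1.35
eef_pos: [0.4783, 0.3705, 0.4507]
tcp_rot: [-0.014, 1.0, -0.0, -0.0]
contact_force: [0.2, -0.3, -0.2]
opening: -0.003
finger_force: 0.0
[0.47830355 0.37048731 0.45071459] [[-1.    -0.027 -0.001]
 [-0.027  1.    -0.   ]
 [ 0.001 -0.    -1.   ]] [ 0.492  0.055  1.45  -0.     1.638 -1.106]
```

```bash
python3 -m pendant '[{"dx":-3.6,"dy":-5,"dz":0,"twist":0},{"dx":-7.2,"dy":-10,"dz":0,"twist":0},{"dx":-10.8,"dy":-15,"dz":0,"twist":0},{"dx":-14.4,"dy":-20,"dz":0,"twist":0},{"dx":-18,"dy":-25,"dz":0,"twist":0},{"dx":-24,"dy":-25,"dz":0,"twist":0},{"dx":-30,"dy":-25,"dz":0,"twist":0},{"dx":-36,"dy":-25,"dz":0,"twist":0},{"dx":-42,"dy":-25,"dz":0,"twist":0},{"dx":-48,"dy":-25,"dz":0,"twist":0}]'; cat >>h.py <<'E'
def st():
    from plant import ctrl
    s=ctrl.get_state();print(s['time'],s['eef_pos'].round(4),R.from_quat(s['tcp_rot']).as_matrix().round(3).tolist(),s['qpos'].round(3),s['contact_force'].round(2))
E
python3 -c "
from h import *
st()"
```

```text
time: 2.6
eef_pos: [0.9099, 0.1294, 0.4287]
tcp_rot: [-0.014, 1.0, 0.002, 0.01]
contact_force: [-4.7, -2.4, 20.1]
opening: 0.002
finger_force: 0.0
2.6 [0.9099 0.1294 0.4287] [[-0.999, -0.027, 0.02], [-0.027, 1.0, 0.003], [-0.02, 0.003, -1.0]] [ 0.03   0.983  0.21   0.003  1.929 -1.566] [-4.67 -2.42 20.13]
```

```bash
python3 -m pendant '[{"dx":0,"dy":0,"dz":0,"twist":0},{"dx":0,"dy":0,"dz":0,"twist":0}]'; python3 -c "
from h import *
st()"; python3 -m pendant '[{"dx":-6,"dy":0,"dz":0,"twist":0},{"dx":-12,"dy":0,"dz":0,"twist":0},{"dx":-12,"dy":0,"dz":0,"twist":0}]'; python3 -c "
from h import *
st()"
```

```text
time: 2.85
eef_pos: [0.9086, 0.1297, 0.4346]
tcp_rot: [-0.014, 1.0, 0.002, 0.013]
contact_force: [-0.4, -0.4, 1.8]
opening: 0.001
finger_force: 0.0
2.85 [0.9086 0.1297 0.4346] [[-0.999, -0.027, 0.026], [-0.027, 1.0, 0.004], [-0.026, 0.003, -1.0]] [ 0.031  0.977  0.21   0.003  1.929 -1.566] [-0.44 -0.41  1.83]
time: 3.22
eef_pos: [0.9355, 0.1216, 0.4006]
tcp_rot: [-0.014, 0.999, 0.004, 0.032]
contact_force: [0.7, 1.1, -0.2]
opening: -0.005
finger_force: 0.0
3.225 [0.9355 0.1216 0.4006] [[-0.998, -0.027, 0.065], [-0.027, 1.0, 0.008], [-0.065, 0.007, -0.998]] [ 0.02   1.014  0.21   0.007  1.852 -1.576] [ 0.72  1.08 -0.17]
```

```bash
python3 -m pendant '[{"dx":5,"dy":0,"dz":-1,"twist":0},{"dx":10,"dy":0,"dz":-2,"twist":0},{"dx":10,"dy":0,"dz":-2,"twist":0}]'; python3 -c "
from h import *
st()"
```

```text
time: 3.6
eef_pos: [0.8315, 0.1194, 0.4141]
tcp_rot: [-0.014, 0.999, 0.004, 0.031]
contact_force: [0.3, 0.1, 1.3]
opening: 0.003
finger_force: 0.0
3.6 [0.8315 0.1194 0.4141] [[-0.998, -0.028, 0.062], [-0.028, 1.0, 0.009], [-0.062, 0.007, -0.998]] [ 0.02   0.594  0.843  0.007  1.642 -1.578] [0.25 0.09 1.26]
```

```bash
cat >k.py <<'E'
import numpy as np
from scipy.optimize import least_squares
from scipy.spatial.transform import Rotation as R
D=np.array([[.6743,.230,.287,1.578,0],[.605,.4507,.055,1.45,0],[.9178,.4346,.977,.21,.026],[.9433,.4006,1.014,.21,.065],[.840,.4141,.594,.843,.062]])
r,z,a,b,al=D.T;o=0*r
A=np.r_[np.c_[np.sin(a),np.sin(a+b),np.sin(al)-0,o],np.c_[np.cos(a),np.cos(a+b),-np.cos(al),o+1]]
# fix h unknown; L poorly separated from h
P,res,_,_=np.linalg.lstsq(A,np.r_[r,z],rcond=None)
lo=np.array([-2.77,-.9,.21,-1.53,.24,-2.84]);hi=np.array([2.77,2.22,2.48,4.67,2.81,2.84])
def fk(q):
    e=R.from_euler
    Rt=e('ZYZYZ',[q[0],q[1]+q[2],q[3],q[4],q[5]+np.pi/2])
    w=e('Z',q[0]).apply([P[0]*np.sin(q[1])+P[1]*np.sin(q[1]+q[2]),0,P[3]+P[0]*np.cos(q[1])+P[1]*np.cos(q[1]+q[2])])
    return w+Rt.apply([0,0,P[2]]),Rt
def ik(p,Rt,q0,w=1.):
    def f(q):
        x,Q=fk(q);return np.r_[x-p,w*(Rt*Q.inv()).as_rotvec()]
    s=least_squares(f,np.clip(q0,lo+1e-3,hi-1e-3),bounds=(lo,hi));return s.x,f(s.x)
E
python3 - <<'E'
from k import *
print(P,res,np.abs(A@P-np.r_[r,z]).max())
def tool(az,al,tw):  # tool y in tilt plane upward when tw=0
    return R.from_euler('ZYZ',[az,np.pi-al,tw])
q=np.array([.3,.3,1.9,-1,1.7,0])
for az in(-90,-75,-60):
  for al in(45,60,70):
    for tw in(-90,0,90):
      out=[]
      for p in([.66,.2,.28],[.5,.2,.25],[.42,.2,.12]):
        s,f=min((ik(np.array(p),tool(*np.radians([az,al,tw])),np.array([.4,.3,1.9,-1,1.7,j6]),1) for j6 in(-2,0,2)),key=lambda t:np.linalg.norm(t[1]))
        out.append((s.round(2).tolist(),round(np.linalg.norm(f),3)))
      print(az,al,tw,*out,sep="\n  ")
E
```

```text
[0.44844827 0.57769227 0.29132783 0.25755275] [6.27761059e-05] 0.00551581683633906Traceback (most recent call last):
  File "<stdin>", line 11, in <module>
  File "<stdin>", line 11, in <genexpr>
  File "k.py", line 18, in ik
    s=least_squares(f,np.clip(q0,lo+1e-3,hi-1e-3),bounds=(lo,hi));return s.x,f(s.x)
    return func(*args, **kwargs)
    vector_fun = VectorFunction(
        fun_wrapped,
    ...<6 lines>...
        workers=workers
    )
    self._update_fun()
    ~~~~~~~~~~~~~~~~^^
    self.f = self.fun_wrapped(xp_copy(self.x))
             ~~~~~~~~~~~~~~~~^^^^^^^^^^^^^^^^^
    return np.atleast_1d(self.fun(x))
                         ~~~~~~~~^^^
    return self.f(x, *self.args, **self.kwargs)
           ~~~~~~^^^^^^^^^^^^^^^^^^^^^^^^^^^^^^
  File "k.py", line 17, in f
    x,Q=fk(q);return np.r_[x-p,w*(Rt*Q.inv()).as_rotvec()]
        ~~^^^
  File "k.py", line 12, in fk
    Rt=e('ZYZYZ',[q[0],q[1]+q[2],q[3],q[4],q[5]+np.pi/2])
  File "scipy/spatial/transform/_rotation.pyx", line 1413, in scipy.spatial.transform._rotation.Rotation.from_euler
ValueError: Expected axis specification to be a non-empty string of upto 3 characters, got ZYZYZ
```

```bash
sed -i "s/Rt=e('ZYZYZ',.*/Rt=e('ZYZ',[q[0],q[1]+q[2],q[3]])*e('YZ',[q[4],q[5]+np.pi\/2])/" k.py
cat >>k.py <<'E'
def tool(az,al,tw): return R.from_euler('ZYZ',[az,np.pi-al,tw])
E
python3 - <<'E'
from k import *
for az in(-90,-70):
  for al in(45,60):
    for tw in(-90,0,90,180):
      out=[]
      for p in([.66,.2,.28],[.5,.2,.25],[.42,.2,.12]):
        s,f=min((ik(np.array(p),tool(*np.radians([az,al,tw])),np.array([.4,.3,1.9,-1,1.7,j6])) for j6 in(-2,0,2)),key=lambda t:np.linalg.norm(t[1]))
        out.append((s.round(2).tolist(),round(np.linalg.norm(f),3)))
      print(az,al,tw,*out)
# ratchet from current config, pulling along -tool x
for step in (.0625,.3):
  for mode in("x","mix"):
    q=np.array([0.02,.594,.843,0,1.642,-1.578])
    tr=[]
    for i in range(60):
        p,Q=fk(q);d=-Q.as_matrix()[:,0] if mode=="x" else np.array([1,0,0.])
        q,f=ik(p+step*d,Q,q)
        if i%10==9: tr.append((round(np.pi-q[1]-q[2]-q[4],3),fk(q)[0].round(2).tolist(),q.round(2).tolist()))
    print(step,mode,*tr,sep="\n ")
E
```

```text
-90 45 -90 ([0.55, 0.51, 1.34, -0.66, 1.73, -0.98], np.float64(0.0)) ([0.68, 0.26, 1.73, -0.59, 1.69, -0.8], np.float64(0.0)) ([0.77, 0.3, 1.94, -0.53, 1.51, -0.6], np.float64(0.0))
-90 45 0 ([0.55, 0.51, 1.34, -0.66, 1.73, 0.6], np.float64(0.0)) ([0.68, 0.26, 1.73, -0.59, 1.69, 0.77], np.float64(0.0)) ([0.77, 0.3, 1.94, -0.53, 1.51, 0.97], np.float64(0.0))
-90 45 90 ([0.55, 0.51, 1.34, -0.66, 1.73, 2.17], np.float64(0.0)) ([0.68, 0.26, 1.73, -0.59, 1.69, 2.35], np.float64(0.0)) ([0.77, 0.3, 1.94, -0.53, 1.51, 2.54], np.float64(0.0))
-90 45 180 ([0.55, 0.51, 1.34, -0.66, 1.73, -2.55], np.float64(0.0)) ([0.68, 0.26, 1.73, -0.59, 1.69, -2.37], np.float64(0.0)) ([0.77, 0.3, 1.94, -0.53, 1.51, -2.17], np.float64(0.0))
-90 60 -90 ([0.6, 0.61, 1.31, -0.84, 1.86, -0.94], np.float64(0.0)) ([0.74, 0.38, 1.69, -0.73, 1.84, -0.74], np.float64(0.0)) ([0.82, 0.45, 1.87, -0.64, 1.69, -0.52], np.float64(0.0))
-90 60 0 ([0.6, 0.61, 1.31, -0.84, 1.86, 0.63], np.float64(0.0)) ([0.74, 0.38, 1.69, -0.73, 1.84, 0.83], np.float64(0.0)) ([0.82, 0.45, 1.87, -0.64, 1.69, 1.05], np.float64(0.0))
-90 60 90 ([0
[... 3025 characters left out ...]
, [-0.69, -0.02, 1.27], [0.03, -0.9, 0.21, 0.0, 0.79, -1.57])
 (np.float64(3.592), [-0.85, -0.04, 1.24], [0.06, -0.9, 0.21, 0.22, 0.24, -1.81])
 (np.float64(3.592), [-0.89, -0.06, 1.21], [0.14, -0.9, 0.21, 1.34, 0.24, -2.84])
0.3
 mix
 (np.float64(0.76), [1.22, 0.0, 0.06], [0.0, 1.44, 0.21, 0.0, 0.73, -1.6])
 (np.float64(1.187), [1.29, 0.0, 0.12], [0.0, 1.48, 0.21, 0.01, 0.26, -1.6])
 (np.float64(1.283), [1.3, 0.0, 0.22], [-0.0, 1.41, 0.21, 0.01, 0.24, -1.61])
 (np.float64(1.305), [1.3, -0.0, 0.25], [-0.0, 1.39, 0.21, 0.02, 0.24, -1.61])
 (np.float64(1.31), [1.3, -0.0, 0.25], [-0.0, 1.38, 0.21, 0.03, 0.24, -1.62])
 (np.float64(1.312), [1.3, -0.0, 0.26], [-0.0, 1.38, 0.21, 0.05, 0.24, -1.64])
```

```bash
python3 - <<'E'
from h import *
for n in("side","top"):
    c=dict(np.load(n+"0.npz"));P=cloud(c);d=c["depth"]>0;Q=P[d]
    print(n,Q.min(0).round(2),Q.max(0).round(2))
    H=np.full((9,12),np.nan)
    for i,x in enumerate(np.arange(-.1,1.25,.15)):
        for j,y in enumerate(np.arange(-1.3,.5,.15)):
            m=(Q[:,0]>=x)&(Q[:,0]<x+.15)&(Q[:,1]>=y)&(Q[:,1]<y+.15)
            if m.any() and i<9: H[i,j]=Q[m,2].max()
    print("rows x from -.1 step .15, cols y from -1.3 step .15");print(H.round(2))
from k import *
for az in(-60,-75):
  for al in(45,50):
      for p in([.66,.2,.28],[.5,.2,.25],[.42,.2,.12],[.435,.22,.10],[.435,.3,.10],[.435,.4,.2]):
        s,f=min((ik(np.array(p),tool(*np.radians([az,al,0])),np.array([.4,.3,1.9,-1,1.7,j6])) for j6 in(-2,0,2)),key=lambda t:np.linalg.norm(t[1]))
        print(az,al,s.round(2).tolist(),round(np.linalg.norm(f),3))
E
```

```text
side [-1.06 -0.57 -0.77] [1.62 1.49 0.45]
rows x from -.1 step .15, cols y from -1.3 step .15
[[  nan   nan   nan   nan  0.    0.01  0.01  0.01  0.31  0.45  0.01  0.01]
 [  nan   nan   nan   nan   nan  0.01  0.01  0.01  0.31  0.02  0.01  0.01]
 [  nan   nan   nan   nan   nan  0.1   0.1   0.05  0.01  0.01  0.05  0.13]
 [  nan   nan   nan   nan   nan  0.11  0.1   0.19  0.19  0.13  0.14  0.14]
 [  nan   nan   nan   nan   nan  0.1   0.01  0.18  0.3   0.31  0.3   0.21]
 [  nan   nan   nan   nan   nan  0.01  0.05  0.1   0.01  0.01  0.13  0.13]
 [  nan   nan   nan   nan   nan   nan  0.13  0.13  0.12  0.12  0.18  0.18]
 [  nan   nan   nan   nan   nan   nan -0.   -0.   -0.    0.   -0.     nan]
 [  nan   nan   nan   nan   nan -0.74 -0.74 -0.74 -0.74 -0.73 -0.14 -0.14]]
top [-0.03 -1.29 -0.77] [1.56 1.34 0.35]
rows x from -.1 step .15, cols y from -1.3 step .15
[[  nan   nan   nan   nan   nan   nan   nan   nan   nan   nan   nan   nan]
 [  nan   nan   nan   nan  0.01  0.01  0.01  0.01  0.02  0.01  0.01  0.01]
 [  nan   nan   nan   nan  0.14  0.11  0.11  0.04  0.01  0.01  0.05  0.13]
 [  nan   na
[... 895 characters left out ...]
, -0.82, 1.32, 0.82] 0.0
-60 50 [0.99, 0.37, 1.94, -0.77, 1.39, 0.83] 0.0
-60 50 [1.07, 0.4, 1.69, -0.71, 1.6, 0.73] 0.0
-75 45 [0.58, 0.41, 1.48, -0.74, 1.56, 0.45] 0.0
-75 45 [0.73, 0.17, 1.84, -0.68, 1.56, 0.63] 0.0
-75 45 [0.83, 0.22, 2.04, -0.65, 1.41, 0.85] 0.0
-75 45 [0.83, 0.3, 1.99, -0.65, 1.39, 0.87] 0.0
-75 45 [0.92, 0.41, 1.84, -0.6, 1.46, 0.9] 0.0
-75 45 [1.0, 0.44, 1.59, -0.55, 1.69, 0.84] 0.0
-75 50 [0.6, 0.43, 1.48, -0.81, 1.59, 0.48] 0.0
-75 50 [0.75, 0.2, 1.83, -0.74, 1.61, 0.66] 0.0
-75 50 [0.85, 0.27, 2.03, -0.69, 1.46, 0.9] 0.0
-75 50 [0.86, 0.35, 1.97, -0.69, 1.45, 0.91] 0.0
-75 50 [0.94, 0.46, 1.82, -0.64, 1.52, 0.93] 0.0
-75 50 [1.02, 0.49, 1.56, -0.6, 1.74, 0.86] 0.0
```

```bash
python3 -m pendant '[{"dx":3.1,"dy":-5,"dz":-1,"twist":4},{"dx":6.2,"dy":-10,"dz":-2,"twist":8},{"dx":9.3,"dy":-15,"dz":-3,"twist":12},{"dx":12.4,"dy":-20,"dz":-4,"twist":16},{"dx":15.5,"dy":-25,"dz":-5,"twist":20},{"dx":18.6,"dy":-30,"dz":-6,"twist":24},{"dx":21.7,"dy":-35,"dz":-7,"twist":28},{"dx":24.8,"dy":-40,"dz":-8,"twist":32},{"dx":27.9,"dy":-45,"dz":-9,"twist":36},{"dx":31,"dy":-50,"dz":-10,"twist":40}]' >/dev/null;  python3 -m pendant '[{"dx":-0.9,"dy":-5.8,"dz":-1,"twist":4},{"dx":-1.8,"dy":-11.7,"dz":-2,"twist":8},{"dx":-2.7,"dy":-17.5,"dz":-3,"twist":12},{"dx":-3.5,"dy":-23.4,"dz":-4,"twist":16},{"dx":-4.4,"dy":-29.2,"dz":-5,"twist":20},{"dx":-5.3,"dy":-35.1,"dz":-6,"twist":24},{"dx":-6.2,"dy":-41,"dz":-7,"twist":28},{"dx":-7.1,"dy":-46.8,"dz":-7.5,"twist":32}]' ; python3 -c "
from h import *
st()"
```

```text
time: 5.85
eef_pos: [0.2954, -0.7954, 0.5503]
tcp_rot: [0.574, 0.818, 0.019, 0.026]
contact_force: [0.8, -0.5, 1.1]
opening: -0.0
finger_force: 0.0
5.85 [ 0.2954 -0.7954  0.5503] [[-0.34, 0.938, 0.064], [0.94, 0.34, 0.001], [-0.021, 0.06, -0.998]] [-1.353  0.828  0.237  0.071  2.062 -1.666] [ 0.82 -0.55  1.14]
```

```bash
python3 -m pendant '[{"dx":-6,"dy":0,"dz":0,"twist":0},{"dx":-12,"dy":0,"dz":0,"twist":0},{"dx":-18,"dy":0,"dz":0,"twist":0},{"dx":-24,"dy":0,"dz":0,"twist":0},{"dx":-30,"dy":0,"dz":0,"twist":0},{"dx":-36,"dy":0,"dz":0,"twist":0},{"dx":-42,"dy":0,"dz":0,"twist":0},{"dx":-48,"dy":0,"dz":0,"twist":0},{"dx":-54,"dy":0,"dz":0,"twist":0},{"dx":-60,"dy":0,"dz":0,"twist":0}]' ; python3 -c "
from h import *
st()"
```

```text
time: 7.1
eef_pos: [0.3283, -0.8752, 0.4126]
tcp_rot: [0.573, 0.818, 0.01, 0.039]
contact_force: [0.0, -0.1, 0.2]
opening: 0.002
finger_force: 0.0
7.1 [ 0.3283 -0.8752  0.4126] [[-0.339, 0.938, 0.075], [0.939, 0.342, -0.027], [-0.051, 0.062, -0.997]] [-1.338  1.001  0.21   0.071  1.885 -1.663] [ 0.01 -0.13  0.23]
```

```bash
python3 -m pendant '[{"dx":-60,"dy":0,"dz":0,"twist":0}]' >/dev/null; python3 -c "
from h import *
st()";  python3 -m pendant '[{"dx":-60,"dy":0,"dz":0,"twist":0}]' >/dev/null; python3 -c "
from h import *
st()";  python3 -m pendant '[{"dx":-6,"dy":0,"dz":0,"twist":0}]' >/dev/null; python3 -c "
from h import *
st()"; python3 -m pendant '[{"dx":-6,"dy":0,"dz":0,"twist":0}]' >/dev/null; python3 -c "
from h import *
st()"
```

```text
7.225 [ 0.3339 -0.8899  0.3965] [[-0.337, 0.938, 0.087], [0.938, 0.342, -0.058], [-0.085, 0.062, -0.994]] [-1.337  1.02   0.21   0.074  1.834 -1.662] [-0.06  0.86 -0.43]
7.35 [ 0.339  -0.9038  0.3801] [[-0.334, 0.938, 0.098], [0.936, 0.342, -0.087], [-0.115, 0.063, -0.991]] [-1.336  1.038  0.211  0.077  1.785 -1.662] [ 0.46 -0.37  0.14]
7.475 [ 0.3434 -0.9161  0.3678] [[-0.331, 0.937, 0.109], [0.932, 0.342, -0.116], [-0.146, 0.063, -0.987]] [-1.336  1.052  0.211  0.08   1.739 -1.662] [ 0.62  0.63 -0.49]
7.6 [ 0.3474 -0.9275  0.3584] [[-0.327, 0.937, 0.12], [0.928, 0.342, -0.146], [-0.178, 0.064, -0.982]] [-1.335  1.063  0.211  0.084  1.696 -1.662] [0.02 0.29 0.08]
```

```bash
python3 -m pendant '[{"dx":-20,"dy":0,"dz":0,"twist":0}]' >/dev/null
python3 -m pendant '[{"dx":-20,"dy":0,"dz":0,"twist":0}]' >/dev/null
python3 -m pendant '[{"dx":-20,"dy":0,"dz":0,"twist":0}]' >/dev/null
python3 -m pendant '[{"dx":-20,"dy":0,"dz":0,"twist":0}]' >/dev/null
python3 -m pendant '[{"dx":-20,"dy":0,"dz":0,"twist":0}]' >/dev/null
python3 -m pendant '[{"dx":-20,"dy":0,"dz":0,"twist":0}]' >/dev/null
python3 -m pendant '[{"dx":-20,"dy":0,"dz":0,"twist":0}]' >/dev/null
python3 -m pendant '[{"dx":-20,"dy":0,"dz":0,"twist":0}]' >/dev/null
python3 -m pendant '[{"dx":-20,"dy":0,"dz":0,"twist":0}]' >/dev/null
python3 -m pendant '[{"dx":-20,"dy":0,"dz":0,"twist":0}]' >/dev/null
python3 -m pendant '[{"dx":-20,"dy":0,"dz":0,"twist":0}]' >/dev/null
python3 -m pendant '[{"dx":-20,"dy":0,"dz":0,"twist":0}]' >/dev/null
python3 -c "
from h import *
st()"
```

```text
9.1 [ 0.3691 -1.0166  0.4073] [[-0.25, 0.937, 0.246], [0.791, 0.344, -0.506], [-0.558, 0.068, -0.827]] [-1.345  1.052  0.211  0.132  1.295 -1.674] [ 0.17  0.41 -0.71]
```

```bash
python3 -m pendant '[{"dx":-20,"dy":0,"dz":0,"twist":0}]' >/dev/null
python3 -m pendant '[{"dx":-20,"dy":0,"dz":0,"twist":0}]' >/dev/null
python3 -m pendant '[{"dx":-20,"dy":0,"dz":0,"twist":0}]' >/dev/null
python3 -m pendant '[{"dx":-20,"dy":0,"dz":0,"twist":0}]' >/dev/null
python3 -m pendant '[{"dx":-20,"dy":0,"dz":0,"twist":0}]' >/dev/null
python3 -m pendant '[{"dx":-20,"dy":0,"dz":0,"twist":0}]' >/dev/null
python3 -m pendant '[{"dx":-20,"dy":0,"dz":0,"twist":0}]' >/dev/null
python3 -m pendant '[{"dx":-20,"dy":0,"dz":0,"twist":0}]' >/dev/null
python3 -m pendant '[{"dx":-20,"dy":0,"dz":0,"twist":0}]' >/dev/null
python3 -m pendant '[{"dx":-20,"dy":0,"dz":0,"twist":0}]' >/dev/null
python3 -c "
from h import *
st()"
```

```text
10.35 [ 0.3506 -1.013   0.5999] [[-0.159, 0.936, 0.314], [0.592, 0.345, -0.729], [-0.79, 0.069, -0.609]] [-1.37   0.9    0.211  0.18   1.131 -1.686] [-0.4   0.24  0.63]
```

```bash
cat >>k.py <<'E'
def rows(*wp,step=6.0):
    from plant import ctrl
    s=ctrl.get_state();Q=R.from_quat(s['tcp_rot']);p=s['eef_pos'];c=p.copy()
    for w in wp:
        w=np.array(w,float);n=max(1,int(np.ceil(np.linalg.norm(w-c)*100/step)))
        for i in range(1,n+1):
            print((Q.inv().apply(c+(w-c)*i/n-p)*100).round(1).tolist(),end=" ")
        print("->",w);c=w
E
python3 - <<'E'
from k import *
from plant import ctrl
s=ctrl.get_state();Q=R.from_quat(s['tcp_rot']);p0=s['eef_pos'];q=s['qpos']
print(fk(q)[0],p0)
c=p0
for w in([.62,.30,.5],[.66,.23,.40],[.66,.22,.28],[.58,.22,.28],[.55,.30,.34],[.47,.30,.28],[.49,.22,.235],[.43,.22,.10],[.40,.3,.09],[.36,.4,.2]):
    w=np.array(w)
    for t in np.linspace(.1,1,10):
        q2,f=ik(c+(w-c)*t,Q,q)
        if np.linalg.norm(f)>.01 or abs(q2-q).max()>.5:print("!",w,t,q2.round(2),np.linalg.norm(f).round(3),abs(q2-q).max())
        q=q2
    print(w,q.round(2));c=w
rows([.62,.30,.5],[.66,.24,.40])
E
```

```text
[ 0.26491017 -1.06357607  0.6156951 ] [ 0.35064384 -1.01301433  0.59987335]
! [0.62 0.3  0.5 ] 0.1 [-1.17  0.36  1.06  0.    0.81 -1.49] 0.0 0.8454684256388546
[0.62 0.3  0.5 ] [ 0.77  0.36  1.21 -0.88  1.86  0.31]
[0.66 0.23 0.4 ] [ 0.66  0.35  1.4  -0.88  1.66  0.38]
[0.66 0.22 0.28] [ 0.65  0.41  1.54 -0.88  1.53  0.53]
[0.58 0.22 0.28] [ 0.72  0.28  1.7  -0.85  1.55  0.6 ]
[0.55 0.3  0.34] [ 0.84  0.31  1.56 -0.81  1.71  0.59]
[0.47 0.3  0.28] [ 0.93  0.25  1.74 -0.76  1.69  0.74]
[0.49  0.22  0.235] [ 0.83  0.19  1.9  -0.81  1.55  0.74]
[0.43 0.22 0.1 ] [ 0.91  0.31  2.04 -0.78  1.41  0.98]
[0.4  0.3  0.09] [ 1.03  0.42  1.92 -0.7   1.48  1.03]
[0.36 0.4  0.2 ] [ 1.16  0.39  1.71 -0.63  1.73  0.97]
[3.5, 3.0, -3.5] [7.1, 6.1, -7.1] [10.6, 9.1, -10.6] [14.1, 12.1, -14.1] [17.7, 15.2, -17.6] [21.2, 18.2, -21.2] [24.7, 21.2, -24.7] [28.3, 24.3, -28.2] [31.8, 27.3, -31.8] [35.3, 30.3, -35.3] [38.9, 33.4, -38.8] [42.4, 36.4, -42.3] [45.9, 39.5, -45.9] [49.5, 42.5, -49.4] [53.0, 45.5, -52.9] [56.5, 48.6, -56.5] [60.1, 51.6, -60.0] [63.6, 54.6, -63.5] [67.1, 57.7, -67.1] [70.7, 60.7, -70.6] [74.2, 63.7, -74.1] [77.7, 66.8, -77.6] [81.3, 69.8, -81.2] -> [0.62 0.3  0.5 ]
[82.5, 70.1, -77.3] [83.8, 70.5, -73.4] [85.0, 70.8, -69.5] -> [0.66 0.24 0.4 ]
```

```bash
python3 -m pendant '[{"dx":3.5,"dy":3,"dz":-3.5,"twist":0},{"dx":7.1,"dy":6.1,"dz":-7.1,"twist":0},{"dx":10.6,"dy":9.1,"dz":-10.6,"twist":0},{"dx":14.1,"dy":12.1,"dz":-14.1,"twist":0},{"dx":17.7,"dy":15.2,"dz":-17.6,"twist":0},{"dx":21.2,"dy":18.2,"dz":-21.2,"twist":0},{"dx":24.7,"dy":21.2,"dz":-24.7,"twist":0},{"dx":28.3,"dy":24.3,"dz":-28.2,"twist":0},{"dx":31.8,"dy":27.3,"dz":-31.8,"twist":0},{"dx":35.3,"dy":30.3,"dz":-35.3,"twist":0}]' >/dev/null
python3 -c "
from k import *
from h import st
st();rows([.62,.30,.5],[.66,.24,.40])"
```

```text
11.6 [ 0.4671 -0.4404  0.5575] [[-0.158, 0.936, 0.315], [0.592, 0.345, -0.729], [-0.791, 0.071, -0.608]] [-0.805 -0.264  1.727 -0.386  0.832 -0.99 ] [ 0.25 -0.51 -0.04]
[3.5, 3.0, -3.5] [7.1, 6.1, -7.0] [10.6, 9.1, -10.5] [14.1, 12.1, -14.0] [17.7, 15.2, -17.6] [21.2, 18.2, -21.1] [24.7, 21.2, -24.6] [28.3, 24.3, -28.1] [31.8, 27.3, -31.6] [35.3, 30.3, -35.1] [38.9, 33.4, -38.6] [42.4, 36.4, -42.1] [45.9, 39.4, -45.6] -> [0.62 0.3  0.5 ]
[47.2, 39.8, -41.7] [48.4, 40.1, -37.8] [49.7, 40.4, -33.9] -> [0.66 0.24 0.4 ]
```

```bash
python3 -m pendant '[{"dx":3.5,"dy":3,"dz":-3.5,"twist":0},{"dx":7.1,"dy":6.1,"dz":-7.1,"twist":0},{"dx":10.6,"dy":9.1,"dz":-10.6,"twist":0},{"dx":14.1,"dy":12.1,"dz":-14.1,"twist":0},{"dx":17.7,"dy":15.2,"dz":-17.6,"twist":0},{"dx":21.2,"dy":18.2,"dz":-21.2,"twist":0},{"dx":24.7,"dy":21.2,"dz":-24.7,"twist":0},{"dx":28.3,"dy":24.3,"dz":-28.2,"twist":0},{"dx":31.8,"dy":27.3,"dz":-31.6,"twist":0},{"dx":35.3,"dy":30.3,"dz":-35.1,"twist":0}]' >/dev/null
python3 -m pendant '[{"dx":3.5,"dy":3,"dz":-3.5,"twist":0},{"dx":7.1,"dy":6.1,"dz":-7,"twist":0},{"dx":10.6,"dy":9.1,"dz":-10.5,"twist":0},{"dx":11.9,"dy":9.5,"dz":-6.6,"twist":0},{"dx":13.1,"dy":9.8,"dz":-2.7,"twist":0},{"dx":14.4,"dy":10.1,"dz":1.2,"twist":0},{"dx":14.4,"dy":10.1,"dz":1.2,"twist":0}]' >/dev/null
python3 - <<'E'
from k import *
from h import st
from plant import ctrl
import cv2
st();rows([.66,.225,.285],step=3)
a=[ctrl.read_camera(n)["img"][:,:,::-1] for n in("side","top")]
cv2.imwrite("pics/b.png",np.hstack([cv2.resize(a[0][20:260,260:500],(400,400)),cv2.resize(a[1][90:290,100:400],(400,400))]))
E
```

```text
13.725 [0.6596 0.2365 0.395 ] [[-0.164, 0.937, 0.308], [0.592, 0.343, -0.729], [-0.789, 0.063, -0.611]] [ 0.481  0.341  1.388 -0.91   1.538  0.254] [ 0.29 -0.04  0.74]
[2.0, -0.3, 1.9] [4.0, -0.5, 3.8] [6.0, -0.8, 5.7] [8.0, -1.0, 7.6] -> [0.66  0.225 0.285]
```

View pics/b.png

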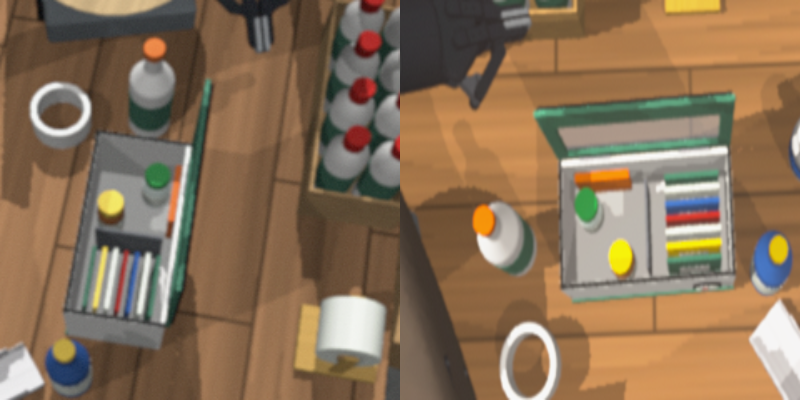

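```bash
python3 -m pendant '[{"dx":2,"dy":-0.3,"dz":1.9,"twist":0},{"dx":4,"dy":-0.5,"dz":3.8,"twist":0},{"dx":6,"dy":-0.8,"dz":5.7,"twist":0},{"dx":8,"dy":-1,"dz":7.6,"twist":0},{"dx":8,"dy":-1,"dz":7.6,"twist":0}]' >/dev/null
cat >>h.py <<'E'
def lid(y0=-.02,y1=.17):
    # lid angle from green frame depth points (hinge .606,.13), right part away from the hand
    from plant import ctrl
    for n in("top","side"):
        c=ctrl.read_camera(n);P=cloud(c);y=P[...,1];u=.606-P[...,0]-.027*(y-.112);v=P[...,2]-.13
        rr=np.hypot(u,v);m=(c["depth"]>0)&green(c["img"])&(y>y0)&(y<y1)&(rr>.12)&(rr<.19)&(v>-.01)
        th=np.arctan2(v[m],u[m])
        if m.sum()>20: print(n,m.sum(),"theta med",np.median(th).round(3),"rmax",np.percentile(rr[m],95).round(3))
E
python3 - <<'E'
from k import *
from h import *
import cv2
st();lid();rows([.60,.225,.285],step=1)
from plant import ctrl
a=[ctrl.read_camera(n)["img"][:,:,::-1] for n in("side","top")]
cv2.imwrite("pics/c.png",np.hstack([cv2.resize(a[0][20:140,310:430],(400,400)),cv2.resize(a[1][90:190,150:300],(400,400))]))
E
```

```text
14.45 [0.6604 0.2261 0.2841] [[-0.165, 0.937, 0.309], [0.591, 0.345, -0.729], [-0.79, 0.062, -0.61]] [ 0.468  0.4    1.514 -0.927  1.415  0.393] [-0.05  0.06 -0.47]
top 823 theta med 1.583 rmax 0.173
side 422 theta med 1.61 rmax 0.172
[0.2, -0.8, -0.2] [0.3, -1.7, -0.5] [0.5, -2.5, -0.7] [0.7, -3.4, -0.9] [0.8, -4.2, -1.1] [1.0, -5.0, -1.4] [1.2, -5.9, -1.6] -> [0.6   0.225 0.285]
```

View pics/c.png

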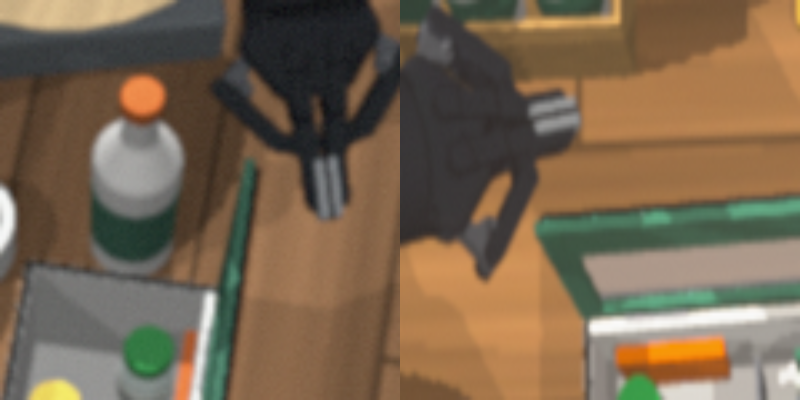

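```bash
python3 -c "
from k import *
rows([.66,.213,.29],[.60,.213,.285],step=1)"
```

```text
[-0.4, -0.3, 0.5] [-0.7, -0.7, 1.0] -> [0.66  0.213 0.29 ]
[-0.6, -1.5, 0.8] [-0.4, -2.3, 0.5] [-0.2, -3.1, 0.3] [0.0, -3.9, 0.1] [0.2, -4.7, -0.1] [0.4, -5.5, -0.4] [0.6, -6.3, -0.6] -> [0.6   0.213 0.285]
```

```bash
python3 -m pendant '[{"dx":-0.7,"dy":-0.7,"dz":1,"twist":0},{"dx":-0.6,"dy":-1.5,"dz":0.8,"twist":0},{"dx":-0.4,"dy":-2.3,"dz":0.5,"twist":0},{"dx":-0.2,"dy":-3.1,"dz":0.3,"twist":0},{"dx":0,"dy":-3.9,"dz":0.1,"twist":0},{"dx":0.2,"dy":-4.7,"dz":-0.1,"twist":0},{"dx":0.4,"dy":-5.5,"dz":-0.4,"twist":0},{"dx":0.6,"dy":-6.3,"dz":-0.6,"twist":0}]' >/dev/null
python3 - <<'E'
from k import *
from h import *
st();lid();st();rows([.575,.213,.277],step=.8)
E
```

```text
15.65 [0.599  0.213  0.2831] [[-0.16, 0.936, 0.313], [0.593, 0.345, -0.727], [-0.789, 0.069, -0.611]] [ 0.493  0.278  1.672 -0.927  1.408  0.441] [ 1.73 -0.44  1.38]
top 455 theta med 1.37 rmax 0.174
side 387 theta med 1.379 rmax 0.171
15.75 [0.5984 0.2132 0.2822] [[-0.162, 0.936, 0.312], [0.594, 0.345, -0.727], [-0.788, 0.067, -0.612]] [ 0.493  0.278  1.673 -0.925  1.408  0.441] [ 0.24 -0.09  0.02]
[0.3, -0.7, -0.1] [0.5, -1.5, -0.3] [0.8, -2.2, -0.4] -> [0.575 0.213 0.277]
```

```bash
python3 -m pendant '[{"dx":0.3,"dy":-0.8,"dz":-0.1,"twist":0},{"dx":0.6,"dy":-1.6,"dz":-0.3,"twist":0},{"dx":0.9,"dy":-2.4,"dz":-0.5,"twist":0},{"dx":1.2,"dy":-3.2,"dz":-0.6,"twist":0},{"dx":1.5,"dy":-4,"dz":-0.7,"twist":0}]' >/dev/null
python3 - <<'E'
from k import *
from h import *
lid();st();rows([.529,.290,.335],[.467,.293,.279],[.498,.217,.218],step=6)
E
```

```text
top 387 theta med 1.118 rmax 0.174
side 378 theta med 1.118 rmax 0.171
16.475 [0.5565 0.2132 0.2723] [[-0.161, 0.936, 0.312], [0.593, 0.345, -0.728], [-0.789, 0.068, -0.611]] [ 0.526  0.218  1.765 -0.921  1.413  0.486] [ 0.09 -0.02  0.17]
[0.0, 0.2, -5.1] [0.1, 0.5, -10.3] -> [0.529 0.29  0.335]
[2.9, -2.5, -9.6] [5.6, -5.6, -9.0] -> [0.467 0.293 0.279]
[5.6, -5.6, -3.9] [5.5, -5.7, 1.2] -> [0.498 0.217 0.218]
```

```bash
python3 -m pendant '[{"dx":0,"dy":0.2,"dz":-5.1,"twist":0},{"dx":0.1,"dy":0.5,"dz":-10.3,"twist":0},{"dx":2.9,"dy":-2.5,"dz":-9.6,"twist":0},{"dx":5.6,"dy":-5.6,"dz":-9,"twist":0},{"dx":5.6,"dy":-5.6,"dz":-3.9,"twist":0},{"dx":5.5,"dy":-5.7,"dz":1.2,"twist":0},{"dx":5.5,"dy":-5.7,"dz":1.2,"twist":0}]'
python3 - <<'E'
from k import *
from h import *
lid();st()
E
```

```text
time: 17.35
eef_pos: [0.4981, 0.2155, 0.2157]
tcp_rot: [0.526, 0.727, -0.229, 0.377]
contact_force: [-1.2, 1.6, 0.1]
opening: -0.001
finger_force: 0.0
top 395 theta med 0.959 rmax 0.174
side 367 theta med 0.96 rmax 0.171
17.45 [0.4994 0.2174 0.2189] [[-0.159, 0.936, 0.313], [0.593, 0.344, -0.728], [-0.789, 0.069, -0.61]] [ 0.583  0.195  1.899 -0.917  1.386  0.609] [-0.72  0.07 -0.45]
```

```bash
python3 -m pendant '[{"dx":0,"dy":0,"dz":0,"twist":0},{"dx":0,"dy":0,"dz":0,"twist":0},{"dx":0,"dy":0,"dz":0,"twist":0}]'
python3 - <<'E'
from k import *
from h import *
import cv2
from plant import ctrl
lid();st()
a=[ctrl.read_camera(n)["img"][:,:,::-1] for n in("side","top")]
cv2.imwrite("pics/d.png",np.hstack([cv2.resize(a[0][40:160,290:410],(400,400)),cv2.resize(a[1][130:250,160:280],(400,400))]))
E
```

```text
time: 17.82
eef_pos: [0.4993, 0.218, 0.2189]
tcp_rot: [0.526, 0.727, -0.226, 0.379]
contact_force: [-1.3, -0.3, 0.2]
opening: 0.0
finger_force: 0.3
top 370 theta med 0.93 rmax 0.174
side 366 theta med 0.936 rmax 0.17
17.925 [0.4993 0.2179 0.2186] [[-0.16, 0.936, 0.314], [0.593, 0.345, -0.727], [-0.789, 0.07, -0.611]] [ 0.584  0.195  1.899 -0.916  1.385  0.609] [-1.46  0.8  -0.35]
```

View pics/d.png

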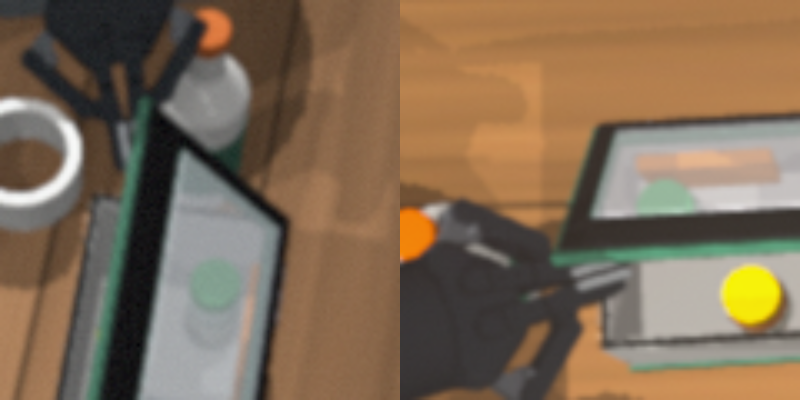

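```bash
cat >>k.py <<'E'
def arc(th,A=.5976,B=.0862,y=.218):
    from plant import ctrl
    s=ctrl.get_state();Q=R.from_quat(s['tcp_rot']);A=np.broadcast_to(A,len(th))
    for t,a in zip(th,A): print((Q.inv().apply(np.array([a-.165*np.cos(t),y,B+.165*np.sin(t)])-s['eef_pos'])*100).round(2).tolist())
E
python3 -c "
from k import *
arc(.933-.0244*np.arange(1,11))"
```

```text
[0.24, -0.3, 0.01]
[0.48, -0.61, 0.07]
[0.74, -0.92, 0.13]
[1.0, -1.22, 0.2]
[1.26, -1.51, 0.27]
[1.53, -1.8, 0.35]
[1.8, -2.09, 0.44]
[2.08, -2.36, 0.53]
[2.36, -2.64, 0.63]
[2.64, -2.9, 0.74]
```

```bash
python3 -m pendant '[{"dx":0.2,"dy":-0.25,"dz":0,"twist":0},{"dx":0.48,"dy":-0.6,"dz":0.07,"twist":0},{"dx":0.74,"dy":-0.92,"dz":0.13,"twist":0},{"dx":1,"dy":-1.22,"dz":0.2,"twist":0},{"dx":1.26,"dy":-1.51,"dz":0.27,"twist":0},{"dx":1.53,"dy":-1.8,"dz":0.35,"twist":0},{"dx":1.8,"dy":-2.09,"dz":0.44,"twist":0},{"dx":2.08,"dy":-2.36,"dz":0.53,"twist":0},{"dx":2.36,"dy":-2.64,"dz":0.63,"twist":0},{"dx":2.64,"dy":-2.9,"dz":0.74,"twist":0}]'
python3 - <<'E'
from k import *
from h import *
lid();st()
arc(.689-.0244*np.arange(1,11),y=.22)
E
```

```text
time: 19.27
eef_pos: [0.4701, 0.2177, 0.1907]
tcp_rot: [0.526, 0.727, -0.226, 0.379]
contact_force: [0.5, 0.4, -1.5]
opening: -0.005
finger_force: 0.0
top 396 theta med 0.686 rmax 0.174
side 342 theta med 0.687 rmax 0.17
19.375 [0.4696 0.2177 0.1902] [[-0.161, 0.936, 0.312], [0.593, 0.345, -0.728], [-0.789, 0.068, -0.611]] [ 0.613  0.19   1.965 -0.912  1.369  0.672] [-0.3   0.38 -2.69]
[0.35, -0.11, -0.09]
[0.64, -0.37, 0.03]
[0.94, -0.61, 0.15]
[1.24, -0.85, 0.28]
[1.54, -1.07, 0.42]
[1.84, -1.3, 0.56]
[2.15, -1.51, 0.71]
[2.46, -1.72, 0.87]
[2.77, -1.92, 1.03]
[3.08, -2.11, 1.19]
```

Lid follows the model exactly (0.687, resting on the finger).

```bash
python3 -m pendant '[{"dx":0.32,"dy":-0.15,"dz":-0.05,"twist":0},{"dx":0.64,"dy":-0.37,"dz":0.03,"twist":0},{"dx":0.94,"dy":-0.61,"dz":0.15,"twist":0},{"dx":1.24,"dy":-0.85,"dz":0.28,"twist":0},{"dx":1.54,"dy":-1.07,"dz":0.42,"twist":0},{"dx":1.84,"dy":-1.3,"dz":0.56,"twist":0},{"dx":2.15,"dy":-1.51,"dz":0.71,"twist":0},{"dx":2.46,"dy":-1.72,"dz":0.87,"twist":0},{"dx":2.77,"dy":-1.92,"dz":1.03,"twist":0},{"dx":3.08,"dy":-2.11,"dz":1.19,"twist":0}]'
python3 - <<'E'
from k import *
from h import *
lid();st()
arc(.445-.0244*np.arange(1,11),y=.22)
E
```

```text
time: 20.62
eef_pos: [0.4492, 0.22, 0.1577]
tcp_rot: [0.526, 0.727, -0.226, 0.379]
contact_force: [-0.1, 1.0, -1.0]
opening: 0.002
finger_force: 0.0
top 410 theta med 0.449 rmax 0.172
side 434 theta med 0.449 rmax 0.169
20.725 [0.4488 0.22   0.1571] [[-0.161, 0.936, 0.312], [0.593, 0.345, -0.727], [-0.789, 0.068, -0.611]] [ 0.639  0.215  2.008 -0.912  1.344  0.74 ] [-0.44  0.77 -2.15]
[0.31, -0.19, 0.16]
[0.63, -0.37, 0.33]
[0.95, -0.54, 0.52]
[1.27, -0.69, 0.7]
[1.59, -0.84, 0.89]
[1.91, -0.98, 1.09]
[2.23, -1.12, 1.29]
[2.56, -1.24, 1.49]
[2.88, -1.36, 1.7]
[3.21, -1.46, 1.92]
```

```bash
python3 -m pendant '[{"dx":0.31,"dy":-0.19,"dz":0.16,"twist":0},{"dx":0.63,"dy":-0.37,"dz":0.33,"twist":0},{"dx":0.95,"dy":-0.54,"dz":0.52,"twist":0},{"dx":1.27,"dy":-0.69,"dz":0.7,"twist":0},{"dx":1.59,"dy":-0.84,"dz":0.89,"twist":0},{"dx":1.91,"dy":-0.98,"dz":1.09,"twist":0},{"dx":2.23,"dy":-1.12,"dz":1.29,"twist":0},{"dx":2.56,"dy":-1.24,"dz":1.49,"twist":0},{"dx":2.88,"dy":-1.36,"dz":1.7,"twist":0},{"dx":3.21,"dy":-1.46,"dz":1.92,"twist":0}]'
python3 - <<'E'
from k import *
from h import *
import cv2
from plant import ctrl
lid();st()
arc(.2-.015*np.arange(1,11),A=np.linspace(.5985,.605,10),y=.22)
a=[ctrl.read_camera(n)["img"][:,:,::-1] for n in("side","top")]
cv2.imwrite("pics/e.png",np.hstack([cv2.resize(a[0][40:160,270:390],(400,400)),cv2.resize(a[1][150:270,160:280],(400,400))]))
E
```

```text
time: 21.98
eef_pos: [0.4365, 0.2201, 0.1197]
tcp_rot: [0.526, 0.727, -0.226, 0.379]
contact_force: [-0.0, 0.6, -0.8]
opening: 0.0
finger_force: 0.0
top 396 theta med 0.216 rmax 0.171
side 369 theta med 0.212 rmax 0.167
22.075 [0.4361 0.22   0.1192] [[-0.161, 0.936, 0.313], [0.593, 0.345, -0.728], [-0.789, 0.068, -0.611]] [ 0.653  0.263  2.037 -0.92   1.306  0.81 ] [-1.15  0.82 -2.8 ]
[0.2, 0.0, 0.16]
[0.39, 0.01, 0.32]
[0.58, 0.02, 0.48]
[0.77, 0.04, 0.64]
[0.95, 0.06, 0.8]
[1.14, 0.08, 0.97]
[1.33, 0.11, 1.13]
[1.51, 0.14, 1.3]
[1.7, 0.18, 1.47]
[1.88, 0.21, 1.63]
```

View pics/e.png

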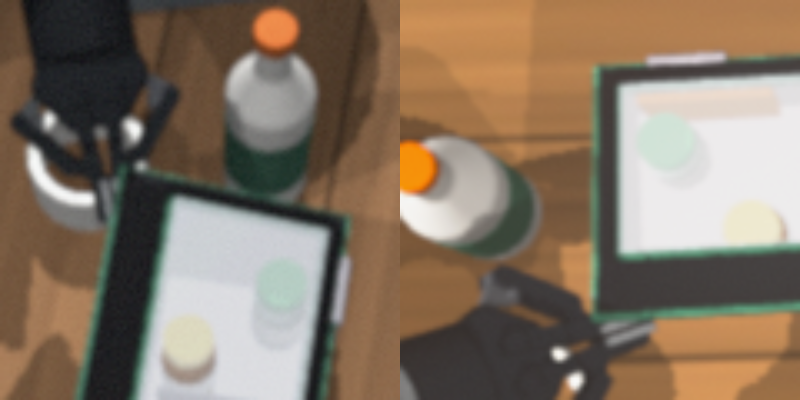

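Lid at 0.21, its front-left corner on the finger (about (610,320) in the crop), with the linkage and bottle clear.

```bash
python3 -m pendant '[{"dx":0.2,"dy":0,"dz":0.16,"twist":0},{"dx":0.39,"dy":0.01,"dz":0.32,"twist":0},{"dx":0.58,"dy":0.02,"dz":0.48,"twist":0},{"dx":0.77,"dy":0.04,"dz":0.64,"twist":0},{"dx":0.95,"dy":0.06,"dz":0.8,"twist":0},{"dx":1.14,"dy":0.08,"dz":0.97,"twist":0},{"dx":1.33,"dy":0.11,"dz":1.13,"twist":0},{"dx":1.51,"dy":0.14,"dz":1.3,"twist":0},{"dx":1.7,"dy":0.18,"dz":1.47,"twist":0},{"dx":1.88,"dy":0.21,"dz":1.63,"twist":0}]'
python3 - <<'E'
from k import *
from h import *
lid();st()
rows([.44,.22,.075],step=.15)
E
```

```text
time: 23.42
eef_pos: [0.4406, 0.2201, 0.0951]
tcp_rot: [0.526, 0.727, -0.226, 0.379]
contact_force: [-0.8, 1.3, -1.3]
opening: 0.0
finger_force: 0.0
top 379 theta med 0.08 rmax 0.17
side 338 theta med 0.076 rmax 0.167
23.525 [0.4407 0.2201 0.0948] [[-0.161, 0.936, 0.313], [0.593, 0.345, -0.727], [-0.789, 0.069, -0.611]] [ 0.649  0.313  2.032 -0.933  1.275  0.846] [ 0.27  0.98 -1.84]
[0.1, -0.0, 0.1] [0.2, -0.0, 0.2] [0.3, -0.0, 0.3] [0.4, -0.1, 0.3] [0.6, -0.1, 0.4] [0.7, -0.1, 0.5] [0.8, -0.1, 0.6] [0.9, -0.1, 0.7] [1.0, -0.1, 0.8] [1.1, -0.1, 0.9] [1.2, -0.2, 0.9] [1.3, -0.2, 1.0] [1.5, -0.2, 1.1] [1.6, -0.2, 1.2] -> [0.44  0.22  0.075]
```

```bash
python3 -m pendant '[{"dx":0.1,"dy":0,"dz":0.08,"twist":0},{"dx":0.2,"dy":0,"dz":0.16,"twist":0},{"dx":0.3,"dy":0,"dz":0.24,"twist":0},{"dx":0.4,"dy":-0.05,"dz":0.32,"twist":0},{"dx":0.5,"dy":-0.05,"dz":0.4,"twist":0}]' | grep force
python3 -c "
from h import *
lid();st()"
python3 -m pendant '[{"dx":0.1,"dy":0,"dz":0.08,"twist":0},{"dx":0.2,"dy":0,"dz":0.16,"twist":0},{"dx":0.3,"dy":0,"dz":0.24,"twist":0},{"dx":0.4,"dy":-0.05,"dz":0.32,"twist":0}]' | grep force
python3 -c "
from h import *
lid();st()"
```

```text
contact_force: [0.4, 0.4, -0.0]
finger_force: 0.0
top 377 theta med 0.061 rmax 0.17
side 325 theta med 0.059 rmax 0.167
24.25 [0.4406 0.2199 0.0889] [[-0.16, 0.936, 0.313], [0.593, 0.345, -0.728], [-0.789, 0.069, -0.61]] [ 0.648  0.324  2.032 -0.937  1.269  0.856] [-0.14  0.23 -0.27]
contact_force: [-0.5, 0.3, -0.7]
finger_force: 0.0
top 378 theta med 0.06 rmax 0.17
side 323 theta med 0.061 rmax 0.167
24.85 [0.4403 0.2197 0.0835] [[-0.16, 0.936, 0.313], [0.593, 0.345, -0.728], [-0.789, 0.069, -0.61]] [ 0.648  0.333  2.033 -0.939  1.263  0.864] [-0.03  0.39  0.17]
```

```bash
python3 -c "
from k import *
rows([.44,.22,.078],[.37,.25,.085],[.36,.30,.25],step=4)"
```

```text
[0.5, -0.1, 0.3] -> [0.44  0.22  0.078]
[1.6, -2.8, -2.1] [2.8, -5.5, -4.5] -> [0.37  0.25  0.085]
[0.8, -5.1, -7.3] [-1.2, -4.8, -10.1] [-3.1, -4.4, -12.9] [-5.1, -4.0, -15.7] [-7.1, -3.6, -18.5] -> [0.36 0.3  0.25]
```

```bash
python3 -m pendant '[{"dx":0.5,"dy":-0.1,"dz":0.3,"twist":0},{"dx":1,"dy":-1.4,"dz":-0.9,"twist":0},{"dx":1.6,"dy":-2.8,"dz":-2.1,"twist":0},{"dx":2.8,"dy":-5.5,"dz":-4.5,"twist":0},{"dx":0.8,"dy":-5.1,"dz":-7.3,"twist":0},{"dx":-1.2,"dy":-4.8,"dz":-10.1,"twist":0},{"dx":-3.1,"dy":-4.4,"dz":-12.9,"twist":0},{"dx":-5.1,"dy":-4,"dz":-15.7,"twist":0},{"dx":-7.1,"dy":-3.6,"dz":-18.5,"twist":0},{"dx":-7.1,"dy":-3.6,"dz":-18.5,"twist":0}]'
python3 - <<'E'
from h import *
from plant import ctrl
lid()
st()
a=[ctrl.read_camera(n)["img"][:,:,::-1] for n in("side","top")]
cv2.imwrite("pics/f.png",np.hstack([cv2.resize(a[0][20:320,200:500],(400,400)),cv2.resize(a[1][100:320,140:440],(400,293)) if 0 else cv2.resize(a[1][50:350,140:440],(400,400))]))
E
```

```text
time: 26.1
eef_pos: [0.36, 0.3018, 0.2531]
tcp_rot: [0.526, 0.727, -0.223, 0.379]
contact_force: [0.3, -0.4, -0.7]
opening: 0.003
finger_force: 0.0
top 341 theta med 0.06 rmax 0.169
side 311 theta med 0.058 rmax 0.166
26.2 [0.3591 0.3    0.2496] [[-0.161, 0.936, 0.314], [0.593, 0.346, -0.727], [-0.789, 0.069, -0.611]] [ 0.86   0.108  1.935 -0.793  1.602  0.729] [-0.73  0.03 -0.92]
```

View pics/f.png

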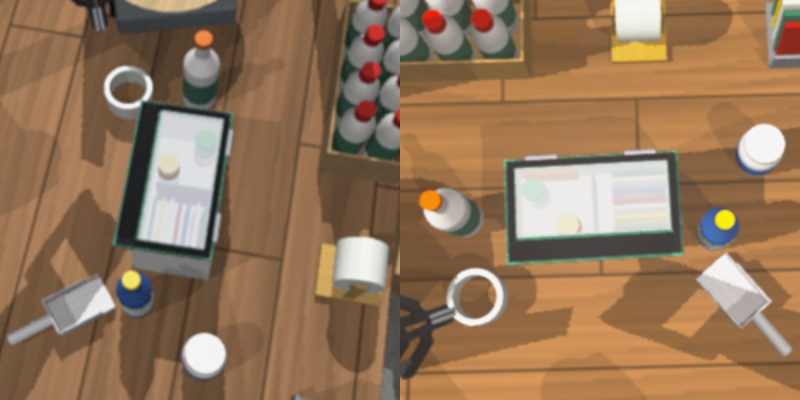

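The box is shut, with the lid spanning (505,150)–(682,262) in the top crop. The hand is clear and the other things stand where they were.

```bash
python3 -c "
from plant import ctrl
print(ctrl.sign_off())"
```

```text
the job is handed in; nothing more can be done
None
```

The dry box is shut: the lid was tipped forward, caught on the finger at about 0.93 rad, let down on it to the seal with no drop seen, the hand taken clear, and the job handed in at about 26 s.

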